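Slide the green stone into the sharpening base

TASK

Mount the green sharpening stone in the sharpening base: enter its metal foot into the rails from their open end and slide it fully home against the red stop, then let go of it. Leave the grey stone where it is.

Things in the scene. Friction and masses are not known exactly. Their poses are not given: they have to be found in the camera images.
- green_center (a point): Centre of the green stone (46 x 108 x 22 mm, long side along y, z up), 39 mm above the underside of its foot, 11 mm below the stone's top. Grip the stone across its 46 mm width. The stone is fixed on green.
- green: What the green stone is fixed on, one loose piece with it, about 0.5 kg: a flat metal foot 76 mm wide (x), 110 mm long (y), 6 mm thick, and on it a light wooden block 40 x 100 x 22 mm that carries the stone. 50 mm high with the stone; may go in either way round. Origin: centre of the foot's underside.
- grey_center (a point): Centre of the grey stone (40 x 100 x 18 mm), a bystander on the same kind of block and foot, 37 mm above the underside of its foot. It stays where it is.
- holder: Sharpening base, fixed: dark board 124 mm wide (x), 250 mm long (y), 12 mm thick, with two steel rails along y, open at the -y end, a red stop at +y. Channel between the rails 84 mm wide; the rails' lips reach in over the foot and leave 58 mm between them, undersides 11 mm, tops 15 mm above the board: no entry from above. Origin: centre of the board's underside.
- holder_home (a point): Where the green stone's centre is when its foot is fully home in the base, against the stop. y points along the rails from the open end to the stop, z up. The board's top is 39 mm below this point; the lips begin 67 mm from it towards -y and run to the stop, whose face is 55 mm from it towards +y and which is 18 mm high.
- holder_apron (a point): Point on the board's top, on the rails' middle line, 128 mm towards -y from holder_home and 39 mm lower; the middle of the lipless part of the board. A foot laid flat here, along the rails, lies wholly on the board, its front edge between two lead-in cheeks that narrow to the channel's 84 mm, 6 mm short of the lips.

How it is judged:
On the way:
1. the green stone's foot lies on the board and has begun to enter under the lips from the open end (y of green_center in the frame of holder_home between -0.117 and -0.02 m and x of green_center in the frame of holder_home between -0.012 and 0.012 m and z of green_center in the frame of holder_home below 0.008 m), for 0.05 s.
At the end, for the whole second after the job is handed in: The green stone's foot is in the rails under the lips, within 12 mm of fully home against the red stop, along the rails within 10 degrees, released and at rest; the grey stone has not been moved by more than 30 mm (y of green_center in the frame of holder_home between -0.012 and 0.006 m and x of green_center in the frame of holder_home between -0.012 and 0.012 m and z of green_center in the frame of holder_home between -0.008 and 0.008 m and angle between the y axis of green_center and the y axis of holder_home, either way round below 0.175 rad and linear speed of green below 0.02 m/s); the robot touches nothing.
It fails at once if the grey stone is moved by more than 30 mm (distance of grey_center from where it was at the start of the episode above 0.03 m).
It also fails if it takes over 42 s, if anything falls off the work surface, if the arm or the gripper's body presses on something with over 40 N, if the wrist force passes 120 N, or if a joint passes its speed limit or range.

ROBOT

A 6-joint arm with a two-finger parallel gripper is mounted at the origin on a cart in front of the work surface, level with it; the furniture and walls round the work are solid. World frame = base frame: x ahead of the robot, y to its left, z up, the work surface at z = 0. Lengths are in m, angles in rad, forces in N, time in s.
With the tool pointing down it reaches from about 0.325 to 0.75 m from the base axis. Payload 7.6 kg.
Tool frame: the origin (TCP) lies on the centre line of the jaws, within the pads' length; the fingertips stand 19 mm ahead of it and the grasp point (between the pads) is the TCP; z points along the fingers, y is the direction in which the jaws open and shut (so a half turn about z gives the same grasp; the last joint's range is limited). The gripper opens to 85 mm and grips with 20 to 120 N. Pads are 22 mm wide; open, the fingers measure 114 mm over their backs; the gripper's body (76 mm by 85 mm) begins 54 mm behind the grasp point. The pads swing forward as they close: fully open they stand 13 mm farther back than shut.
Start: joints at [-0.07, 0.052, 1.401, -0, 1.689, -0.07], TCP at [0.525, 0, 0.25] pointing down, gripper open.
Joint ranges: [-2.9, 2.9], [-0.91, 2.17], [0.12, 2.37], [-1.06, 4.2], [0.26, 2.73], [-2.93, 2.93]. Speed limits (rad/s): [2.57, 2.57, 3.01, 3.14, 3.14, 3.14].

INTERFACE

Orientations are given as a unit quaternion [w, x, y, z].
In Python, from cell import env, viewer, order gives the robot as it stands. The module is installed in compiled form; this text tells all that it offers.
- The arm moves only by the tool send_rows, never from a script. Its argument "motion" is a list of rows, each an object of numbers: "tx", "ty", "tz": the shift along the tool's x, y, z in mm; "ax", "ay", "az": the turn, a rotation vector about the tool's x, y, z in degrees; "gripper": the closure in counts, from 0 (fully open) to 255 (shut). A call has 1 to 8 rows; each row shifts and turns the commanded pose from where the row before left it, along the tool's axes as they then stand; what a row does not reach is not made up. A row lasts 1/10 s, in which the tool goes at most 50 mm and 8.59 degrees, less where a joint would pass 70% of its speed; a pose out of reach is approached as far as the arm can. A call with a gripper value outside its range is refused whole. The fingers move at their own pace and stop on an object; "squeeze" is the grip in N (left out, the last holds). Time passes only in rows, so rows that do not move let the fingers close. It gives the time, the measured TCP pose, the force and the opening at its end, in the units of the state.
- env.sense(): the state, without advancing time (a new reading comes with each control period).
- viewer.snapshot(name): name is "scene" or "side" or "wrist"; returns a dict with "img" (480x640x3 uint8, blue, green, red), "z_map" (480x640 float32, m along the optical axis (not along the pixel's ray), 0 where there is no reading), "K" (3x3 intrinsics, pixels), "rvec" (rotation vector, rad) and "tvec" (3), from world to camera coordinates, as OpenCV has them. Camera axes: x right, y down, z forward; pixel columns grow to the right and rows downward; lengths in m; the calibration is good to about 2 mm. A picture is of the moment at which its call begins.
- order.job_done(): hands the job in, once; it reports no verdict.
The state is a dict: "t": time; "joints": joint angles; "joint_velocities": joint speeds; "effort": joint torques, N m; "eef_pos": TCP position; "eef_rot": TCP orientation; "ft_force": force on the tool from outside, world axes, zero at the start; "torque": the same for the moment, N m; "gripper_width": finger opening in m.
Only numpy, scipy, OpenCV 4.12 (cv2) and the standard library are available. Lean on these libraries where they do the work, as an engineer would, in place of code of your own. Each camera call takes 0.05 s, during which the arm holds its last target. There are 200 camera calls.

## Working session

There is one attempt and no reset: what is moved stays moved. The work goes in short steps, Python scripts to look and compute and a tool call to move; the robot and the scene stay as the last step left them, time stands still between calls to the robot, and variables do not carry over. Pictures are saved under pics/ and viewed, on a budget of 10 in all, crops included, one or two more only if the job needs it, and the job is handed in when it is done.

Besides the shell and the picture viewer there is one more tool, called after ">>>" by a JSON object that holds its "method" and its "body", one argument or row to a line. send_rows: Moves the arm, as the interface text tells. Its arguments: {"type":"object","properties":{"motion":{"type":"array"},"squeeze":{"type":"number"}},"required":["motion"]}

```bash
mkdir -p pics
cat > h.py <<'E'
import numpy as np, cv2
from cell import env, viewer, order
def snap(n):
    s=viewer.snapshot(n); R,_=cv2.Rodrigues(np.array(s["rvec"],float)); s["R"]=R; s["t"]=np.array(s["tvec"],float).ravel(); return s
def cloud(s):
    z=s["z_map"]; v,u=np.indices(z.shape); K=s["K"]
    c=np.stack([(u-K[0,2])/K[0,0]*z,(v-K[1,2])/K[1,1]*z,z],-1)
    return (c-s["t"])@s["R"]   # world
E
python3 - <<'E'
from h import *
for n in("scene","side"):
    s=snap(n); cv2.imwrite(f"pics/{n}0.png",s["img"]); np.savez(f"{n}0.npz",img=s["img"],P=cloud(s),z=s["z_map"])
    print(n,-s["R"].T@s["t"],s["R"][2],(s["z_map"]>0).mean())
print(env.sense())
E
```

```text
scene [-0.05116886 -0.55663483  0.42533666] [ 0.64215168  0.63027491 -0.43634249] 0.9961979166666667
side [ 0.14993273 -0.54131677  0.63281203] [ 0.42183833  0.64556441 -0.63663099] 0.9960872395833333
{'t': 0.1, 'joints': array([-7.03152320e-02,  5.27910452e-02,  1.40163208e+00,  8.52685743e-06,
        1.68860711e+00, -7.02985746e-02]), 'joint_velocities': array([-1.77807760e-03, -1.36950666e-03, -2.85512347e-03,  5.04738384e-04,
       -1.34558009e-03, -4.22240023e-05]), 'effort': array([ 2.37367596e-03, -3.82580674e+01, -3.60984743e+01, -5.21182415e-05,
        4.78979055e-03, -6.69374316e-06]), 'eef_pos': array([5.24754439e-01, 3.44657650e-05, 2.49543107e-01]), 'eef_rot': array([-5.45489464e-04,  7.07112136e-01,  7.07101061e-01, -4.68106104e-04]), 'ft_force': array([0.45158891, 0.64416326, 0.09943257]), 'torque': array([ 0.05647907,  0.03666253, -0.00847993]), 'gripper_width': 0.08504184436743892}
```

View pics/scene0.png

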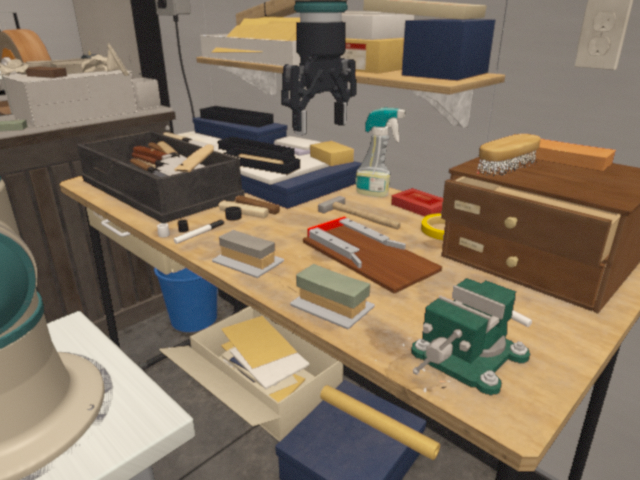

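View pics/side0.png

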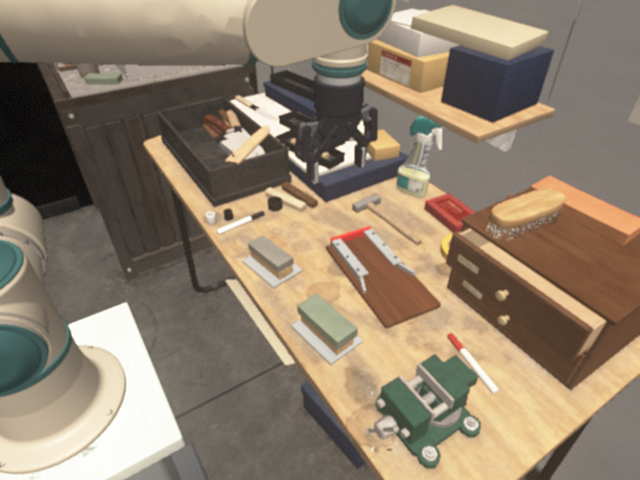

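The green stone is at about (327,320) in the side view and the grey one at (271,257). The base runs from the red stop at (350,237) to its open end near (410,305). Next I measure them.

Run:
```python
from h import *
for n in("side","scene"):
    d=np.load(n+"0.npz"); P=d["P"]; img=d["img"].astype(int); hsv=cv2.cvtColor(d["img"],cv2.COLOR_BGR2HSV)
    x,y,z=P[...,0],P[...,1],P[...,2]
    on=(z>0.003)&(z<0.3)&(d["z"]>0)
    def rect(m,name):
        m=cv2.morphologyEx(m.astype(np.uint8),cv2.MORPH_OPEN,np.ones((3,3)))
        k,l,st,c=cv2.connectedComponentsWithStats(m)
        for i in np.argsort(-st[1:,4])[:2]+1:
            if st[i,4]<60: continue
            p=P[l==i]; r=cv2.minAreaRect((p[:,:2]*1000).astype(np.float32))
            print(n,name,st[i,4],c[i].round(),"rect mm",np.round(r[0],1),np.round(r[1],1),round(r[2],1),"z",np.median(p[:,2]).round(4))
    box=(x>0.2)&(x<0.75)&(y>-0.45)&(y<0.2)
    rect(box&(z>.046)&(z<.056)&(hsv[...,0]>30)&(hsv[...,0]<80),"greentop")
    rect(box&(z>.042)&(z<.049)&(hsv[...,1]<70),"greytop")
    rect(box&(z>.002)&(z<.04)&((hsv[...,0]<5)|(hsv[...,0]>174))&(hsv[...,1]>180),"red")
    rect(box&(z>.008)&(z<.018)&(hsv[...,0]<20)&(hsv[...,2]<130)&(hsv[...,1]>100),"board")
    rect(box&(z>.022)&(z<.032)&(hsv[...,1]<70),"rails")
# height map of all obstacles
    m=box&(z>.01); g=np.zeros((14,13))
    for a,b,c in zip(x[m],y[m],z[m]):
        i,j=int((a-.2)/.04),int((b+.45)/.05); g[i,j]=max(g[i,j],c)
    print((g*1000).astype(int))
```

```text
side greentop 1206 [327. 318.] rect mm [ 430.6 -119. ] [ 44.3 105.9] 8.3 z 0.0501
side greytop 642 [271. 252.] rect mm [432.8  94.7] [ 40.2 102.1] 10.7 z 0.0459
side board 65 [556. 374.] rect mm [ 696.5 -395.6] [27.3  5. ] 89.1 z 0.0134
side rails 450 [350. 258.] rect mm [571.4   8.9] [121.6  23.1] 83.1 z 0.0276
side rails 403 [384. 248.] rect mm [649.4  -5.3] [134.8  22.7] 83.6 z 0.0276
[[  0   0   0   0   0   0   0   0 544 481   0   0   0]
 [  0   0   0   0   0   0   0   0 540 469   0   0   0]
 [  0   0   0   0   0   0   0   0 537   0   0   0   0]
 [  0   0   0   0   0   0   0   0 533   0   0   0   0]
 [  0 102  93   0   0   0   0 530 529 449   0   0   0]
 [  0  99  99  97   0  52  52 528 526  48  48  48   0]
 [  0  98  98  97   0  53  52 524 350 349  47  48   0]
 [  0  99  98  97   0   0   0 521 457 439   0   0   0]
 [  0  85  86   0   0  15  15 519 457 300  14   0   0]
 [  0  15  16  16   0  15  16 514 427 349  32   0   0]
 [  0   0  14  18  16  15  15  29 299 301  32   0   0]
 [164 165 165 165 164 165  15  29  30  30  32   0   0]
 [175 175 175 175 220 221 173   0   0   0   0   0
[... 844 characters left out ...]
 0   0   0   0   0   0   0   0   0   0]
 [  0   0   0   0   0   0   0   0   0   0   0   0   0]
 [  0   0   0   0   0   0   0   0   0   0   0   0   0]
 [  0 100  97  89   0   0   0  45   0   0   0   0   0]
 [  0  97  96  96   0  50  50  50   0  46  46  46   0]
 [  0  95  95  95   0  50  50  50 347 347  46  45   0]
 [  0  96  95  94   0   0   0   0 431 431   0   0   0]
 [  0  82  83   0   0  12  13  23 431 305  13   0   0]
 [  0  12  13   0   0  12  13  26 351 347  30   0   0]
 [  0   0   0 131   0  12  13  27  27  27  29   0   0]
 [162 162 162 162 162 162  12  26  27  27  29   0   0]
 [172 172 172 172 218 217 172   0   0   0   0   0  20]
 [172 172 172 172 218 217 299 299 299 299 299 299  20]]
```

>>> {"method": "send_rows", "body": {
  "motion": [
    {"tx": -24,"ty": -19,"tz": 20,"gripper": 0},
    {"tx": -24,"ty": -19,"tz": 20},
    {"tx": -24,"ty": -19,"tz": 20},
    {"tx": -24,"ty": -19,"tz": 20},
    {"tx": -24,"ty": -19,"tz": 20},
    {"az": -8},
    {}
  ],
  "squeeze": 60
}}

```text
invalid input
```

Run:
```python
from h import *
from scipy.spatial.transform import Rotation as Rn
s=snap("wrist"); cv2.imwrite("pics/w1.png",s["img"]); P=cloud(s)
e=env.sense(); q=e["eef_rot"]; M=Rn.from_quat([q[1],q[2],q[3],q[0]]).as_matrix(); print(e["eef_pos"],"tool x yaw",np.degrees(np.arctan2(M[1,0],M[0,0])))
hsv=cv2.cvtColor(s["img"],cv2.COLOR_BGR2HSV)
m=((P[...,2]>.044)&(P[...,2]<.056)&(hsv[...,0]>30)&(hsv[...,0]<90)&(s["z_map"]>0))
k,l,st,c=cv2.connectedComponentsWithStats(m.astype(np.uint8)); i=1+np.argmax(st[1:,4]); p=P[l==i]
print(st[i],cv2.minAreaRect((p[:,:2]*1000).astype(np.float32)),np.median(p[:,2]))
for n in("side","scene"):
    d=np.load(n+"0.npz");Q=d["P"]
    for ya in np.arange(-.3,0.06,.04):
        k=(Q[...,2]>.06)&(Q[...,2]<.4)&(Q[...,0]>.6)&(abs(Q[...,1]-ya)<.02)&(d["z"]>0)
        print(n,round(ya,2),np.percentile(Q[k][:,0],2).round(3) if k.any() else None,end="; ")
    print()
```

```text
[5.24809356e-01 4.73800639e-05 2.49684164e-01] tool x yaw 90.00056842328901
[ 180  276   77  116 5263] ((429.960693359375, -115.33660888671875), (46.5361213684082, 108.58796691894531), 7.823965072631836) 0.04825700926528001
side -0.3 0.656; side -0.26 0.66; side -0.22 0.66; side -0.18 0.66; side -0.14 0.698; side -0.1 0.743; side -0.06 0.74; side -0.02 0.74; side 0.02 0.739; 
scene -0.3 0.657; scene -0.26 0.658; scene -0.22 0.657; scene -0.18 0.657; scene -0.14 0.692; scene -0.1 0.739; scene -0.06 0.738; scene -0.02 0.738; scene 0.02 0.737;
```

View pics/w1.png

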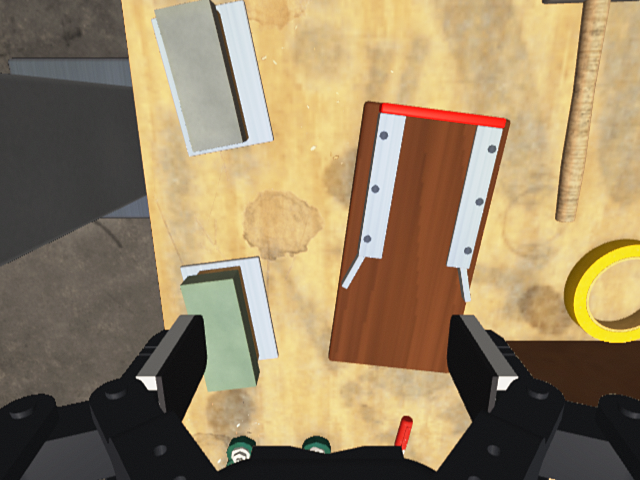

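The wrist view shows the whole base: red stop at (440,115), lips from y≈120 to 260, open end at about y=360. The move was refused, so I'll fill in every field. First I measure the base from this view.

Run:
```python
from h import *
s=snap("wrist"); P=cloud(s); hsv=cv2.cvtColor(s["img"],cv2.COLOR_BGR2HSV); z=P[...,2]
u=np.indices(z.shape)[1]; v=np.indices(z.shape)[0]
def plane(uv,h): 
    r=np.c_[uv,np.ones(len(uv))]@np.linalg.inv(s["K"]).T@s["R"]; C=-s["R"].T@s["t"]; return C+r*((h-C[2])/r[:,2])[:,None]
red=((hsv[...,0]<6)|(hsv[...,0]>172))&(hsv[...,1]>170)&(v<150)&(u>340)&(u<530)
p=np.argwhere(red)[:,::-1]; print("red",cv2.minAreaRect((plane(p,.030)[:,:2]*1000).astype(np.float32)),np.median(P[red],0))
w=((hsv[...,1]<60)&(hsv[...,2]>110)&(u>350)&(u<510)&(v>100)&(v<275)).astype(np.uint8)
w=cv2.morphologyEx(w,cv2.MORPH_CLOSE,np.ones((11,11))); w=cv2.morphologyEx(w,cv2.MORPH_OPEN,np.ones((13,13)))
k,l,st,c=cv2.connectedComponentsWithStats(w)
for i in range(1,k):
    if st[i,4]>500:
        p=np.argwhere(l==i)[:,::-1]; print("rail",st[i],cv2.minAreaRect((plane(p,.027)[:,:2]*1000).astype(np.float32)),np.median(z[l==i]))
print("corners board",plane(np.array([[330,360.],[366,102],[509,121]]),.012), "lip ends",plane(np.array([[360,257.],[383,259],[448,267],[474,268]]),.027))
```

```text
red ((615.1798095703125, 70.8774642944336), (7.986494541168213, 100.86727905273438), 83.08421325683594) [0.61487173 0.0711024  0.02877624]
rail [ 360  114   44  144 3590] ((569.2138671875, 11.036418914794922), (122.4117202758789, 20.93497657775879), 83.02081298828125) 0.026054193061557124
rail [ 449  127   51  141 3470] ((647.2198486328125, 1.9038238525390625), (121.51609802246094, 20.87156867980957), 82.98636627197266) 0.02601120576691029
corners board [[ 0.52762977 -0.163377    0.012     ]
 [ 0.55655708  0.08104342  0.012     ]
 [ 0.6757654   0.06604264  0.012     ]] lip ends [[ 0.55365362 -0.04872152  0.027     ]
 [ 0.57396176 -0.05057874  0.027     ]
 [ 0.63185944 -0.05808092  0.027     ]
 [ 0.65498473 -0.05901102  0.027     ]]
```

>>> {"method": "send_rows", "body": {
  "motion": [
    {"tx": -24,"ty": -19,"tz": 20,"ax": 0,"ay": 0,"az": 0,"gripper": 0},
    {"tx": -24,"ty": -19,"tz": 20,"ax": 0,"ay": 0,"az": 0,"gripper": 0},
    {"tx": -24,"ty": -19,"tz": 20,"ax": 0,"ay": 0,"az": 0,"gripper": 0},
    {"tx": -24,"ty": -19,"tz": 20,"ax": 0,"ay": 0,"az": 0,"gripper": 0},
    {"tx": -22,"ty": -19,"tz": 20,"ax": 0,"ay": 0,"az": 0,"gripper": 0},
    {"tx": 0,"ty": 0,"tz": 0,"ax": 0,"ay": 0,"az": -8,"gripper": 0},
    {"tx": 0,"ty": 0,"tz": 0,"ax": 0,"ay": 0,"az": 0,"gripper": 0}
  ],
  "squeeze": 60
}}

```text
t: 0.9
eef_pos: [0.4294, -0.1184, 0.1498]
eef_rot: [-0.0, 0.656, 0.755, -0.0]
ft_force: [0.4, 0.3, -0.0]
gripper_width: 0.0853
```

>>> {"method": "send_rows", "body": {
  "motion": [
    {"tx": 0,"ty": 0,"tz": 35,"ax": 0,"ay": 0,"az": 0,"gripper": 0},
    {"tx": 0,"ty": 0,"tz": 35,"ax": 0,"ay": 0,"az": 0,"gripper": 0},
    {"tx": 0,"ty": 0,"tz": 25,"ax": 0,"ay": 0,"az": 0,"gripper": 0},
    {"tx": 0,"ty": 0,"tz": 11,"ax": 0,"ay": 0,"az": 0,"gripper": 0},
    {"tx": 0,"ty": 0,"tz": 0,"ax": 0,"ay": 0,"az": 0,"gripper": 0},
    {"tx": 0,"ty": 0,"tz": 0,"ax": 0,"ay": 0,"az": 0,"gripper": 80},
    {"tx": 0,"ty": 0,"tz": 0,"ax": 0,"ay": 0,"az": 0,"gripper": 150},
    {"tx": 0,"ty": 0,"tz": 0,"ax": 0,"ay": 0,"az": 0,"gripper": 255}
  ],
  "squeeze": 60
}}

```text
t: 1.7
eef_pos: [0.4308, -0.1183, 0.046]
eef_rot: [0.001, 0.656, 0.755, 0.0]
ft_force: [-9.5, 4.3, 8.5]
gripper_width: 0.0446
```

>>> {"method": "send_rows", "body": {
  "motion": [
    {"tx": 0,"ty": 0,"tz": 0,"ax": 0,"ay": 0,"az": 0,"gripper": 255},
    {"tx": 0,"ty": 0,"tz": 0,"ax": 0,"ay": 0,"az": 0,"gripper": 255},
    {"tx": 0,"ty": 0,"tz": 0,"ax": 0,"ay": 0,"az": 0,"gripper": 255},
    {"tx": 0,"ty": 0,"tz": 0,"ax": 0,"ay": 0,"az": 0,"gripper": 255}
  ],
  "squeeze": 60
}}

```text
t: 2.1
eef_pos: [0.4309, -0.1183, 0.046]
eef_rot: [0.001, 0.656, 0.755, 0.0]
ft_force: [-1.9, 0.3, 4.8]
gripper_width: 0.0452
```

>>> {"method": "send_rows", "body": {
  "motion": [
    {"tx": 0,"ty": 0,"tz": -20,"ax": 0,"ay": 0,"az": 0,"gripper": 255},
    {"tx": 0,"ty": 0,"tz": -25,"ax": 0,"ay": 0,"az": 0,"gripper": 255},
    {"tx": 0,"ty": 0,"tz": -25,"ax": 0,"ay": 0,"az": 0,"gripper": 255},
    {"tx": 0,"ty": 0,"tz": 0,"ax": 0,"ay": 0,"az": 5,"gripper": 255},
    {"tx": 0,"ty": 0,"tz": 0,"ax": 0,"ay": 0,"az": 5,"gripper": 255},
    {"tx": 0,"ty": 0,"tz": 0,"ax": 0,"ay": 0,"az": 5,"gripper": 255},
    {"tx": 3,"ty": 20,"tz": 0,"ax": 0,"ay": 0,"az": 0,"gripper": 255},
    {"tx": 3,"ty": 20,"tz": 0,"ax": 0,"ay": 0,"az": 0,"gripper": 255}
  ]
}}

```text
t: 2.9
eef_pos: [0.4705, -0.1168, 0.1142]
eef_rot: [-0.0, 0.749, 0.662, -0.0]
ft_force: [0.5, 0.4, -4.3]
gripper_width: 0.0451
```

>>> {"method": "send_rows", "body": {
  "motion": [
    {"tx": 3,"ty": 20,"tz": 0,"ax": 0,"ay": 0,"az": 0,"gripper": 255},
    {"tx": 3,"ty": 20,"tz": 0,"ax": 0,"ay": 0,"az": 0,"gripper": 255},
    {"tx": 3,"ty": 20,"tz": 0,"ax": 0,"ay": 0,"az": 0,"gripper": 255},
    {"tx": 3,"ty": 20,"tz": 0,"ax": 0,"ay": 0,"az": 0,"gripper": 255},
    {"tx": 3,"ty": 20,"tz": 0,"ax": 0,"ay": 0,"az": 0,"gripper": 255},
    {"tx": 2,"ty": 20,"tz": 0,"ax": 0,"ay": 0,"az": 0,"gripper": 255},
    {"tx": 0,"ty": 0,"tz": 0,"ax": 0,"ay": 0,"az": 0,"gripper": 255},
    {"tx": 0,"ty": 0,"tz": 0,"ax": 0,"ay": 0,"az": 0,"gripper": 255}
  ]
}}

```text
t: 3.7
eef_pos: [0.5911, -0.1145, 0.1135]
eef_rot: [-0.001, 0.749, 0.663, -0.001]
ft_force: [0.3, 0.4, -5.8]
gripper_width: 0.0449
```

```bash
cat > m.py <<'E'
import sys
from h import *
from scipy.spatial.transform import Rotation as Rn
H=np.array([608.5,12.4]); Y=np.array([.1219,.9925]); X=np.array([.9925,-.1219])
e=env.sense(); q=e["eef_rot"]; M=Rn.from_quat([q[1],q[2],q[3],q[0]]).as_matrix()
d=e["eef_pos"][:2]*1000-H
print("t",e["t"],"TCP",e["eef_pos"].round(4),"yaw",np.degrees(np.arctan2(M[1,0],M[0,0]))-90,"tool z",M[:,2].round(3),"in holder x,y",(d@X).round(1),(d@Y).round(1),e["ft_force"].round(1),e["gripper_width"].round(4))
for n in sys.argv[2:]:
    s=snap(n); cv2.imwrite(f"pics/{n}{sys.argv[1]}.png",s["img"]); P=cloud(s); hsv=cv2.cvtColor(s["img"],cv2.COLOR_BGR2HSV); z=P[...,2]
    zc=e["eef_pos"][2]+.006
    m=(abs(z-zc)<.012)&(hsv[...,0]>30)&(hsv[...,0]<90)&(hsv[...,1]>25)&(hsv[...,2]>70)&(np.hypot(P[...,0]-e["eef_pos"][0],P[...,1]-e["eef_pos"][1])<.075)
    if m.sum()<50: print(n,"no green"); continue
    r=cv2.minAreaRect((P[m][:,:2]*1000).astype(np.float32)); d=np.array(r[0])-H
    a=P[m]; A=np.c_[a[:,:2]-a[:,:2].mean(0),np.ones(len(a))]
    top=a[a[:,2]>np.percentile(a[:,2],40)]; A=np.c_[top[:,:2],np.ones(len(top))]; f=np.linalg.lstsq(A,top[:,2],rcond=None)[0]
    print(n,m.sum(),"rect",np.round(r[0],1),np.round(r[1],1),round(r[2],1),"z",np.median(a[:,2]).round(4),"in holder",(d@X).round(1),(d@Y).round(1),"slope along X,Y deg",np.degrees([f[:2]@X,f[:2]@Y]).round(2))
E
python3 m.py 2 side scene
```

```text
Traceback (most recent call last):
  File "m.py", line 7, in <module>
    print("t",e["t"],"TCP",e["eef_pos"].round(4),"yaw",np.degrees(np.arctan2(M[1,0],M[0,0]))-90,"tool z",M[:,2].round(3),"in holder x,y",(d@X).round(1),(d@Y).round(1),e["ft_force"].round(1),e["gripper_width"].round(4))
                                                                                                                                                                                              ^^^^^^^^^^^^^^^^^^^^^^^^
AttributeError: 'float' object has no attribute 'round'
```

```bash
sed -i 's/e\["gripper_width"\].round(4)/round(e["gripper_width"],4)/' m.py; python3 m.py 2 side scene wrist
```

```text
t 3.7 TCP [ 0.5911 -0.1145  0.1135] yaw -7.000592989007217 tool z [-0.002  0.    -1.   ] in holder x,y -1.8 -128.1 [ 0.3  0.4 -5.8] 0.0449
side 647 rect [ 591.9 -123.5] [90.8 45.6] 79.4 z 0.1174 in holder 0.1 -136.9 slope along X,Y deg [-0.35 -0.36]
scene 523 rect [ 589.8 -113.2] [107.5  48.7] 82.3 z 0.1156 in holder -3.3 -127.0 slope along X,Y deg [-0.39 -0.18]
wrist 37188 rect [ 591.7 -107.6] [98.3 48.8] 83.0 z 0.1162 in holder -2.1 -121.2 slope along X,Y deg [-0.1   0.32]
```

View pics/side2.png

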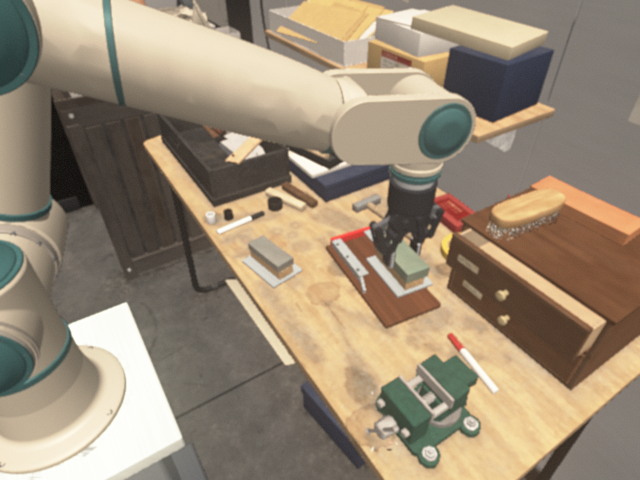

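View pics/wrist2.png

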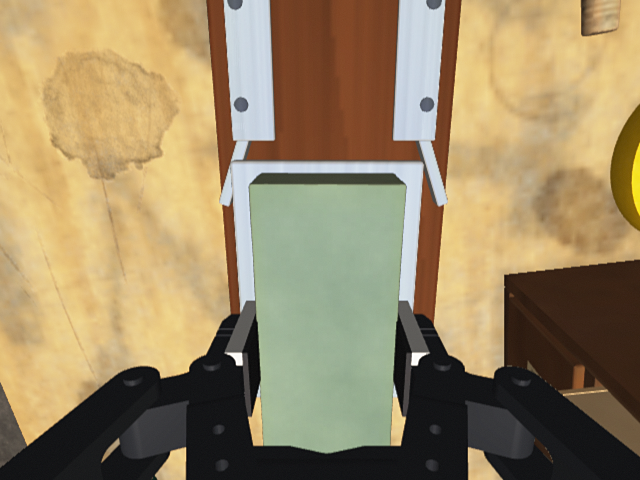

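The foot is level and parallel to the rails, with the lip ends visible at (250,140) and (413,140). It sits about 2 mm left of the middle line. I'll lower it with a small correction.

>>> {"method": "send_rows", "body": {
  "motion": [
    {"tx": -1,"ty": 2,"tz": 15,"ax": 0,"ay": 0,"az": 0,"gripper": 255},
    {"tx": 0,"ty": 0,"tz": 15,"ax": 0,"ay": 0,"az": 0,"gripper": 255},
    {"tx": 0,"ty": 0,"tz": 12,"ax": 0,"ay": 0,"az": 0,"gripper": 255},
    {"tx": 0,"ty": 0,"tz": 7,"ax": 0,"ay": 0,"az": 0,"gripper": 255},
    {"tx": 0,"ty": 0,"tz": 3,"ax": 0,"ay": 0,"az": 0,"gripper": 255},
    {"tx": 0,"ty": 0,"tz": 0,"ax": 0,"ay": 0,"az": 0,"gripper": 255}
  ]
}}

```text
t: 4.45
eef_pos: [0.5934, -0.1158, 0.0618]
eef_rot: [-0.0, 0.749, 0.663, -0.0]
ft_force: [0.2, 0.1, -5.1]
gripper_width: 0.045
```

>>> {"method": "send_rows", "body": {
  "motion": [
    {"tx": 0,"ty": 0,"tz": 1,"ax": 0,"ay": 0,"az": 0,"gripper": 255},
    {"tx": 0,"ty": 0,"tz": 1,"ax": 0,"ay": 0,"az": 0,"gripper": 255},
    {"tx": 0,"ty": 0,"tz": 0,"ax": 0,"ay": 0,"az": 0,"gripper": 255},
    {"tx": 0,"ty": 0,"tz": 0,"ax": 0,"ay": 0,"az": 0,"gripper": 255}
  ]
}}

```text
t: 4.85
eef_pos: [0.5936, -0.1159, 0.0606]
eef_rot: [0.0, 0.749, 0.663, 0.0]
ft_force: [0.0, 0.2, -4.8]
gripper_width: 0.0452
```

```bash
python3 m.py 3 wrist scene
```

```text
t 4.85 TCP [ 0.5936 -0.1159  0.0606] yaw -6.99406981097745 tool z [ 0.001 -0.    -1.   ] in holder x,y 0.9 -129.1 [ 0.   0.2 -4.8] 0.0452
wrist 37374 rect [ 594.5 -108.9] [98.7 48. ] 83.3 z 0.0629 in holder 0.8 -122.1 slope along X,Y deg [-0.05  0.32]
scene 518 rect [ 587.2 -115. ] [ 55.6 110.2] 3.9 z 0.0624 in holder -5.7 -129.0 slope along X,Y deg [-0.57 -0.18]
```

View pics/wrist3.png

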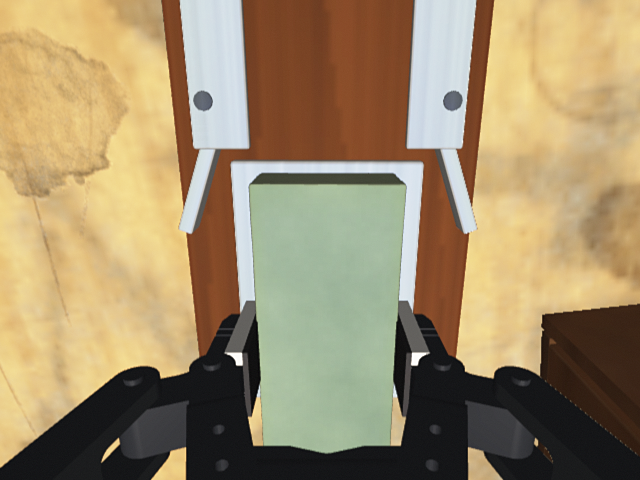

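Centred and still about 2.5 mm above the board: foot edges at 231 and 423, lip edges at 248 and 409. I'll lower it almost to contact and slide in.

>>> {"method": "send_rows", "body": {
  "motion": [
    {"tx": 0,"ty": 0,"tz": 1,"ax": 0,"ay": 0,"az": 0,"gripper": 255},
    {"tx": 0,"ty": 0,"tz": 1,"ax": 0,"ay": 0,"az": 0,"gripper": 255},
    {"tx": 5,"ty": 0,"tz": 0,"ax": 0,"ay": 0,"az": 0,"gripper": 255},
    {"tx": 5,"ty": 0,"tz": 0,"ax": 0,"ay": 0,"az": 0,"gripper": 255},
    {"tx": 5,"ty": 0,"tz": 0,"ax": 0,"ay": 0,"az": 0,"gripper": 255},
    {"tx": 5,"ty": 0,"tz": 0,"ax": 0,"ay": 0,"az": 0,"gripper": 255},
    {"tx": 5,"ty": 0,"tz": 0,"ax": 0,"ay": 0,"az": 0,"gripper": 255},
    {"tx": 5,"ty": 0,"tz": 0,"ax": 0,"ay": 0,"az": 0,"gripper": 255}
  ]
}}

```text
t: 5.75
eef_pos: [0.5972, -0.0856, 0.0584]
eef_rot: [0.0, 0.749, 0.663, 0.0]
ft_force: [0.7, 0.6, -4.9]
gripper_width: 0.045
```

```bash
python3 m.py 4
```

```text
t 5.75 TCP [ 0.5972 -0.0856  0.0584] yaw -6.989609720911901 tool z [ 0.  0. -1.] in holder x,y 0.8 -98.6 [ 0.7  0.6 -4.9] 0.045
```

The foot is under the lips with no contact force. I'll continue in.

>>> {"method": "send_rows", "body": {
  "motion": [
    {"tx": 10,"ty": 0,"tz": 0,"ax": 0,"ay": 0,"az": 0,"gripper": 255},
    {"tx": 10,"ty": 0,"tz": 0,"ax": 0,"ay": 0,"az": 0,"gripper": 255},
    {"tx": 10,"ty": 0,"tz": 0,"ax": 0,"ay": 0,"az": 0,"gripper": 255},
    {"tx": 10,"ty": 0,"tz": 0,"ax": 0,"ay": 0,"az": 0,"gripper": 255},
    {"tx": 10,"ty": 0,"tz": 0,"ax": 0,"ay": 0,"az": 0,"gripper": 255},
    {"tx": 10,"ty": 0,"tz": 0,"ax": 0,"ay": 0,"az": 0,"gripper": 255},
    {"tx": 10,"ty": 0,"tz": 0,"ax": 0,"ay": 0,"az": 0,"gripper": 255},
    {"tx": 10,"ty": 0,"tz": 0,"ax": 0,"ay": 0,"az": 0,"gripper": 255}
  ]
}}

```text
t: 6.55
eef_pos: [0.607, -0.0058, 0.0583]
eef_rot: [0.0, 0.749, 0.663, 0.0]
ft_force: [-0.0, 0.0, -5.6]
gripper_width: 0.0449
```

>>> {"method": "send_rows", "body": {
  "motion": [
    {"tx": 5,"ty": 0,"tz": 0,"ax": 0,"ay": 0,"az": 0,"gripper": 255},
    {"tx": 5,"ty": 0,"tz": 0,"ax": 0,"ay": 0,"az": 0,"gripper": 255},
    {"tx": 3,"ty": 0,"tz": 0,"ax": 0,"ay": 0,"az": 0,"gripper": 255},
    {"tx": 0,"ty": 0,"tz": 0,"ax": 0,"ay": 0,"az": 0,"gripper": 255}
  ]
}}

```text
t: 6.95
eef_pos: [0.6085, 0.0064, 0.0583]
eef_rot: [0.0, 0.749, 0.663, 0.0]
ft_force: [-0.0, 0.5, -5.9]
gripper_width: 0.0448
```

```bash
python3 m.py 5 wrist
```

```text
t 6.95 TCP [0.6085 0.0064 0.0583] yaw -6.99120800414957 tool z [ 0.  0. -1.] in holder x,y 0.8 -5.9 [-0.   0.5 -5.9] 0.0448
wrist 37141 rect [609.3  13.2] [98.7 48.8] 82.9 z 0.0606 in holder 0.7 0.9 slope along X,Y deg [-0.05  0.33]
```

View pics/wrist5.png

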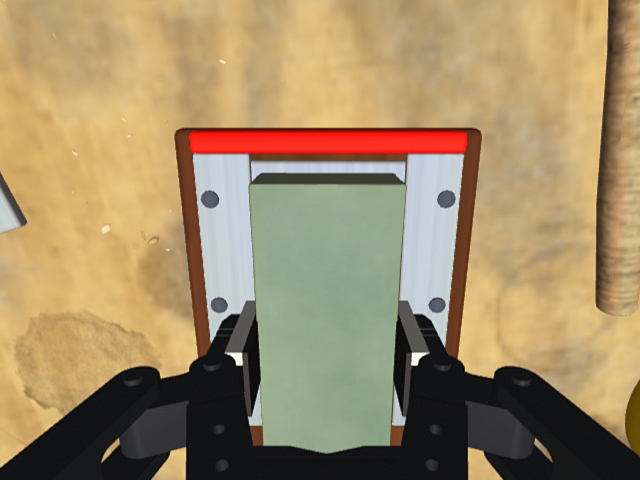

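The front edge of the foot, at v≈161, is a few mm short of the stop face at v≈153. I'll creep forward in 1 mm steps and watch the force.

>>> {"method": "send_rows", "body": {
  "motion": [
    {"tx": 1,"ty": 0,"tz": 0,"ax": 0,"ay": 0,"az": 0,"gripper": 255},
    {"tx": 1,"ty": 0,"tz": 0,"ax": 0,"ay": 0,"az": 0,"gripper": 255},
    {"tx": 1,"ty": 0,"tz": 0,"ax": 0,"ay": 0,"az": 0,"gripper": 255},
    {"tx": 0,"ty": 0,"tz": 0,"ax": 0,"ay": 0,"az": 0,"gripper": 255}
  ]
}}

```text
t: 7.4
eef_pos: [0.6089, 0.0092, 0.0583]
eef_rot: [0.0, 0.749, 0.663, 0.0]
ft_force: [-0.3, 0.7, -5.6]
gripper_width: 0.0449
```

>>> {"method": "send_rows", "body": {
  "motion": [
    {"tx": 1,"ty": 0,"tz": 0,"ax": 0,"ay": 0,"az": 0,"gripper": 255},
    {"tx": 0,"ty": 0,"tz": 0,"ax": 0,"ay": 0,"az": 0,"gripper": 255}
  ]
}}

```text
t: 7.6
eef_pos: [0.609, 0.0102, 0.0584]
eef_rot: [0.0, 0.749, 0.663, 0.0]
ft_force: [1.2, 0.9, -4.2]
gripper_width: 0.0446
```

>>> {"method": "send_rows", "body": {
  "motion": [
    {"tx": 1,"ty": 0,"tz": 0,"ax": 0,"ay": 0,"az": 0,"gripper": 255},
    {"tx": 0,"ty": 0,"tz": 0,"ax": 0,"ay": 0,"az": 0,"gripper": 255}
  ]
}}

```text
t: 7.8
eef_pos: [0.6091, 0.0104, 0.0585]
eef_rot: [0.001, 0.749, 0.663, -0.001]
ft_force: [-1.4, -5.0, -3.3]
gripper_width: 0.0451
```

Contact with the stop, at about 5 N. I'll lower the last half millimetre, release, and lift away.

>>> {"method": "send_rows", "body": {
  "motion": [
    {"tx": 0,"ty": 0,"tz": 0.5,"ax": 0,"ay": 0,"az": 0,"gripper": 255},
    {"tx": 0,"ty": 0,"tz": 0,"ax": 0,"ay": 0,"az": 0,"gripper": 0},
    {"tx": 0,"ty": 0,"tz": 0,"ax": 0,"ay": 0,"az": 0,"gripper": 0},
    {"tx": 0,"ty": 0,"tz": 0,"ax": 0,"ay": 0,"az": 0,"gripper": 0},
    {"tx": 0,"ty": 0,"tz": 0,"ax": 0,"ay": 0,"az": 0,"gripper": 0},
    {"tx": 0,"ty": 0,"tz": 0,"ax": 0,"ay": 0,"az": 0,"gripper": 0},
    {"tx": 0,"ty": 0,"tz": 0,"ax": 0,"ay": 0,"az": 0,"gripper": 0},
    {"tx": 0,"ty": 0,"tz": 0,"ax": 0,"ay": 0,"az": 0,"gripper": 0}
  ]
}}

```text
t: 8.6
eef_pos: [0.6091, 0.0112, 0.0578]
eef_rot: [0.0, 0.749, 0.663, 0.0]
ft_force: [0.1, -1.1, 0.2]
gripper_width: 0.0852
```

>>> {"method": "send_rows", "body": {
  "motion": [
    {"tx": 0,"ty": 0,"tz": -10,"ax": 0,"ay": 0,"az": 0,"gripper": 0},
    {"tx": 0,"ty": 0,"tz": -20,"ax": 0,"ay": 0,"az": 0,"gripper": 0},
    {"tx": 0,"ty": 0,"tz": -20,"ax": 0,"ay": 0,"az": 0,"gripper": 0},
    {"tx": 0,"ty": 0,"tz": -20,"ax": 0,"ay": 0,"az": 0,"gripper": 0},
    {"tx": -10,"ty": -10,"tz": -20,"ax": 0,"ay": 0,"az": 0,"gripper": 0},
    {"tx": -20,"ty": -20,"tz": -20,"ax": 0,"ay": 0,"az": 0,"gripper": 0},
    {"tx": -20,"ty": -20,"tz": -10,"ax": 0,"ay": 0,"az": 0,"gripper": 0},
    {"tx": 0,"ty": 0,"tz": 0,"ax": 0,"ay": 0,"az": 0,"gripper": 0}
  ]
}}

```text
t: 9.4
eef_pos: [0.5528, -0.034, 0.1811]
eef_rot: [0.002, 0.75, 0.662, 0.001]
ft_force: [-1.0, 0.9, 0.0]
gripper_width: 0.0856
```

Run:
```python
from h import *
H=np.array([608.5,12.4]); Y=np.array([.1219,.9925]); X=np.array([.9925,-.1219])
for n in("wrist","scene","side"):
    s=snap(n); cv2.imwrite(f"pics/{n}6.png",s["img"]); P=cloud(s); hsv=cv2.cvtColor(s["img"],cv2.COLOR_BGR2HSV); z=P[...,2]
    m=(abs(z-.062)<.006)&(hsv[...,0]>30)&(hsv[...,0]<95)&(np.hypot(P[...,0]-.6085,P[...,1]-.012)<.1)
    if m.sum()>50:
        r=cv2.minAreaRect((P[m][:,:2]*1000).astype(np.float32)); d=np.array(r[0])-H
        print(n,m.sum(),r,np.median(z[m]),"holder",d@X,d@Y)
    g=(z>.042)&(z<.05)&(np.hypot(P[...,0]-.432,P[...,1]-.095)<.08)
    if g.sum()>100: print("grey",cv2.minAreaRect((P[g][:,:2]*1000).astype(np.float32)))
print(env.sense())
```

```text
wrist 15344 ((609.0402221679688, 12.475940704345703), (107.1913833618164, 46.332130432128906), 82.98397064208984) 0.06029202221831187 holder 0.5269133298492432 0.14122423133850062
grey ((433.6038513183594, 84.92808532714844), (41.14759826660156, 75.59242248535156), 10.341181755065918)
scene 506 ((606.3856811523438, 11.22393798828125), (107.3458251953125, 45.79243087768555), 83.27839660644531) 0.060086562841032046 holder -1.9550994970703128 -1.4249770141601568
grey ((430.6422424316406, 96.3077392578125), (42.98100662231445, 103.33654022216797), 10.308187484741211)
side 688 ((609.942626953125, 8.452438354492188), (108.22721862792969, 45.93488311767578), 81.95188903808594) 0.06202570422202408 holder 1.913015015563965 -3.742098707580567
grey ((433.58929443359375, 94.84474182128906), (42.386932373046875, 102.8499755859375), 10.285040855407715)
{'t': 9.55, 'joints': array([-1.24666051e-01,  1.67713828e-01,  1.42062737e+00,  3.33609244e-04,
        1.55266482e+00, -2.45627581e-03]), 'joint_velocities': array([ 0.00993538,  0.02487269, -0.00142299, -0.00087074, -0.00069517,
       -0.00028402]), 'effort': array([-4.86835130e-01, -4.31530201e+01, -3.55180228e+01, -3.12990148e-02,
        2.61127541e-02, -8.97780497e-03]), 'eef_pos': array([ 0.55362257, -0.03210128,  0.17805958]), 'eef_rot': array([1.09960913e-04, 7.48969818e-01, 6.62604028e-01, 3.18996194e-04]), 'ft_force': array([ 0.39678692, -0.20702958,  0.37889697]), 'torque': array([0.03003317, 0.02131697, 0.01236434]), 'gripper_width': 0.08560344526242177}
```

View pics/wrist6.png

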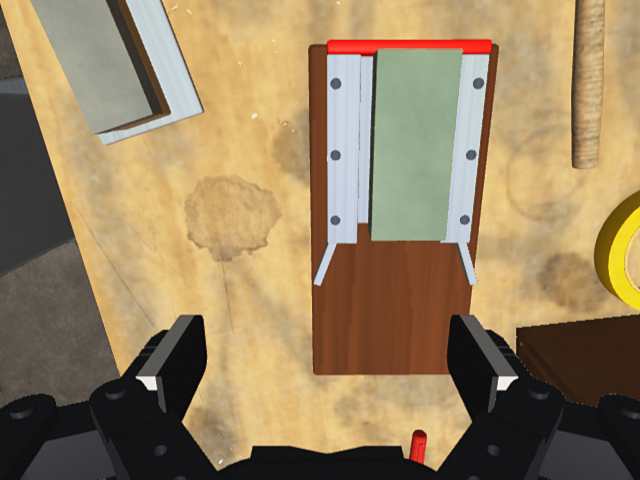

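The stone is home against the red stop (edge at v≈50) and under the lips. The gripper is clear of it.

```bash
python3 -c "
from cell import order
print(order.job_done())"
```

```text
the job is handed in; nothing more can be done
None
```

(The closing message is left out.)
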